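# Put the leaning drive and stick away flat in the drawer tray

## Robot

A 6-joint arm with a two-finger parallel gripper is mounted at the origin on the work surface. World frame = base frame: x ahead of the robot, y to its left, z up, the work surface at z = 0. Lengths are in m, angles in degrees, forces in N, time in s.
With the tool pointing down it reaches from about 0.4 to 0.825 m from the base axis. Payload 7 kg.
Tool frame: the origin (TCP) lies midway between the tips of the shut fingers; the grasp point (between the pads) lies 19 mm behind it (r.grip_depth is the distance from the TCP to the grasp point, in m); z points along the fingers, y is the line along which they close (so a half turn about z gives the same grasp; the last joint's range is limited). The gripper opens to 88 mm and grips with 3 to 60 N. Pads are 19 mm wide; open, the fingers measure 130 mm over their backs; the gripper's body (78 mm by 193 mm) begins 47 mm behind the grasp point.
Start: joints at [-58.035, 20.546, 0.682, 0, -70.136, -16.507], TCP at [0.18, -0.651, 0.227] pointing down, gripper open.
Joint ranges: [-176.03, 176.03], [-82.01, 121.73], [-58.28, 71.71], [-173.87, 95.51], [-174.79, -0.11], [-173.66, 173.66]. Speed limits (degrees/s): [136.94, 136.94, 172.46, 180, 180, 180].

## Interface

Orientations are given as [roll, pitch, yaw] about the fixed x, y, z axes, in that order (R = Rz(yaw) Ry(pitch) Rx(roll)).
In Python, from plant import r, capture, close_job, search_frame, outline_of gives the robot as it stands.
- The arm moves only by the shell command python3 -m creep 'ROWS' [FORCE]. ROWS is JSON, a list of rows, each a list of 7 numbers: the finger opening in mm, from 0 to 87.6, then the shift along the world's x, y, z in units of 25 mm (1.0 is 25 mm), then the turn, a rotation vector about the world's x, y, z in degrees. In form: [[hand, x, y, z, ax, ay, az], ...]. A call has 1 to 8 rows; each row shifts and turns the commanded pose from where the row before left it; what a row does not reach is not made up. A row lasts 1/12 s, in which the tool goes at most 41.7 mm and 7.16 degrees, less where a joint would pass 70% of its speed; a pose out of reach is approached as far as the arm can. A call is refused whole if a number of a shift passes 1 or a number of a turn 7.16, either way. A call with a gripper value outside its range is refused whole. The fingers move at their own pace and stop on an object; FORCE is the grip in N (left out, the last holds). Time passes only in rows, so rows that do not move let the fingers close. It gives the time, the measured TCP pose, the force, the opening and the grip force at its end, in the units of the state.
- r.get_state(): the state, without advancing time (a new reading comes with each control period).
- capture(name): name is "scene" or "top" or "wrist"; returns a dict with "frame" (384x512x3 uint8, red, green, blue), "K" (3x3 intrinsics, pixels), "origin" and "rotation" of the camera in the world. Camera axes: x right, y down, z forward; pixel columns grow to the right and rows downward; lengths in m; the calibration is good to about 2 mm. A picture is of the moment at which its call begins. There is no depth.
- close_job(): hands the job in; it is judged then, once.
Trained networks look in a picture, given as the dict that the camera call returned (one of the last four; its "shot" number tells which), for a name from the list of things; names that differ only in an ending like _2 or _b are one class to them, and where a whole thing is asked for, a point or a joint stands for the part that bears it (a point fixed in the world has none). Each returns a list of dicts, best first, with "conf" (0 to 1); they miss things now and then, are a little off and sometimes report something else, mostly with a low value. They report only what shows in the picture. A call takes as long as a camera call. They do not tell look-alikes from the thing itself.
- search_frame(picture, target): "bbox" ([left, top, right, bottom] in pixels, round what is visible of it).
- outline_of(picture, target): "region" (384x512 bool, what is visible of it) and "bbox" ([left, top, right, bottom] in pixels, round what is visible of it).
The state is a dict: "time_s": time; "joints": joint angles; "qd": joint speeds; "joint_torque": joint torques, N m; "tcp_pos": TCP position; "eef_rot": TCP orientation; "contact_force": force on the tool from outside, world axes, zero at the start; "moment": the same for the moment, N m; "gripper_width": finger opening in m; "gripper_force": force on a finger pad.
Only numpy, scipy, OpenCV 4.12 (cv2) and the standard library are available. Lean on these libraries where they do the work, as an engineer would, in place of code of your own. Each camera call takes 0.05 s, during which the arm holds its last target. There are 200 camera calls.

## Task

Put the amber drive and the maple stick away in the tray without forcing them: the drive goes in its bay silver end first, slipped at a slant under the dark hood against the sprung block and then laid flat, label up, in front of the tall tail wall; the stick lies flat in the long groove beside it. Take both from under the light bar without knocking the bar, and leave the other things in the drawer where they are.

Things in the scene. Friction and masses are not known exactly. Their poses are not given: they have to be found in the camera images.
- tray: Pale organiser tray, fixed, 190 (x) x 180 (y) mm base 6 mm thick; origin under its centre, z up. The drive bay is its -y half, the stick groove its +y half; both run along tray x. Its -x end (with the dark hood) points to the robot's left, within 0.25 rad.
- bay (a point): On the bay floor where the drive's origin lies when seated (axes as the tray). From here: face of the tail wall at x = +62 mm, 28 mm high, 6 mm thick, 58 mm wide; side guides 6 mm high, 4 mm thick, inner faces at y = +-25 mm, from x = -38 to +62 mm; hood edge at x = -52 mm.
- hood (a point): On the bay floor below the edge of the hood roof (axes as the tray). The roof runs 44 mm from here to -x, underside 20 mm, top 24 mm above the floor; mouth 44 mm wide. Inside, a brass block 34 mm wide, 18 mm high, with its face at x = -3 mm, is sprung: it gives up to 14 mm to -x, 2.4 N at first plus 0.3 N per mm. The seated drive holds it 7 mm back.
- groove (a point): Centre of the groove's floor (axes as the tray). The groove is 168 (x) x 30 (y) mm inside, its walls 6 mm high and 4 mm thick.
- stand: Dark wooden stand, fixed; origin under its centre, z up. Its 150 x 200 mm deck rises at 30 degrees towards stand +x (low end to the robot's left, within 0.25 rad), surface 55 mm high mid-deck. A lip across the low end stands 18 mm off the deck; drive (y about -48 mm) and stick (y about +48 mm) lean on the deck, low ends against it.
- lightbar: Aluminium light bar of the stand, fixed; origin and axes as the stand's. The bar lies along y, 262 mm long, from x = -10 to +12 mm, underside 215 mm and top 230 mm above the table, right over the drive and stick; posts 12 mm square at y = +-125 mm, x = 1 mm.
- drive: Amber plastic drive, 124 mm long (x) in all: amber body 104 x 44 x 22 mm from x = -42 to +62 mm, and a silver connector 20 x 26 x 10 mm from x = -62 to -42 mm, 6 to 16 mm above the underside. About 0.12 kg. Origin on the underside, mid-length; z out of the top (dark label). On the stand the silver end is the low one.
- drive_tip (a point): End of the drive's silver connector, at (-62, 0, 11) mm in the drive's frame.
- stick: Maple wooden stick, 160 (x) x 24 (y) x 20 (z) mm, 0.055 kg, with a dark band near each end. Origin at the centre of the underside, z out of the top.
- stick_mid (a point): Centre of the stick, 10 mm above its underside; axes as the stick.
- lamp: Bystander: desk lamp base, disc of 120 mm diameter with a brass bayonet socket on a stem, 136 mm high; origin under its centre.
- cup: Bystander: glazed stoneware pen cup, 78 mm across, 98 mm high; origin under its centre.
- usb: Bystander: silver USB stick, 70 x 24 x 11 mm; origin on its underside.
- stapler: Bystander: blue stapler, 150 x 36 x 60 mm; origin under its centre.
- calculator: Bystander: grey calculator, 150 x 85 x 16 mm; origin under its centre.
- clips: Bystander: small jar, 60 mm across, 60 mm high; origin under its centre.
Not all that is in view belongs to the job. There is more than one size of the stick; the one meant has the size given above. Of the things that look like the drive, the larger one is meant.

How it is judged (in metres and radians):
At the end, for the whole second after the job is handed in: Drive flat on the bay floor (3 mm, 0.05 rad), top up, silver end under the hood, within 4 mm along and 5 mm across of its seated place; stick flat on the groove floor (3 mm, 0.05 rad), within 6 mm along, 5 mm across, 0.12 rad, either way round; both at rest and let go (x of drive in the frame of bay between -0.004 and 0.004 m and y of drive in the frame of bay between -0.005 and 0.005 m and z of drive in the frame of bay between -0.003 and 0.003 m and x of drive_tip in the frame of bay below -0.055 m and angle between drive's own z axis and vertical below 0.05 rad and x of stick_mid in the frame of groove between -0.006 and 0.006 m and y of stick_mid in the frame of groove between -0.005 and 0.005 m and z of stick_mid in the frame of groove between 0.007 and 0.013 m and angle between the z axis of stick and the z axis of tray, either way round below 0.05 rad and angle between the x axis of stick and the x axis of tray, either way round below 0.12 rad and linear speed of each of drive, stick below 0.01 m/s); the robot touches nothing.
It fails at once if the light bar is knocked (over 5 N) (contact force between lightbar and anything else above 5 N).
It fails at once if the drive is forced against the tray (over 90 N) (contact force between drive and tray above 90 N).
It fails at once if the stick is forced against the tray (over 90 N) (contact force between stick and tray above 90 N).
It fails at once if another thing in the drawer is moved more than 20 mm (distance of any of lamp, cup, usb, stapler, calculator, clips from where it was at the start of the episode above 0.02 m).
It also fails if it takes over 72 s, if anything falls off the work surface, if the arm or the gripper's body presses on something with over 40 N, if the wrist force passes 120 N, or if a joint passes its speed limit or range.

## Working session

There is one attempt and no reset: what is moved stays moved. The work goes in short steps, Python scripts to look and compute and a shell command to move; the robot and the scene stay as the last step left them, time stands still between calls to the robot, and variables do not carry over. Pictures are saved under pics/ and viewed, at most 10 in all, crops included, and the job is handed in when it is done.

```bash
ls; mkdir -p pics; python3 - <<'E'
from plant import *
import cv2,numpy as np
s=capture("scene");t=capture("top")
for n,p in(("scene",s),("top",t)):
    print(n,p["K"].tolist(),np.round(p["origin"],4).tolist(),np.round(p["rotation"],4).tolist())
    for k in ["drive","stick","tray","stand","lightbar","lamp","usb"]:
        print(k,[(round(d["conf"],2),np.round(d["bbox"]).astype(int).tolist()) for d in search_frame(p,k)][:4])
im=np.hstack([s["frame"],t["frame"]])
cv2.imwrite("pics/a.png",cv2.resize(s["frame"],(800,600),interpolation=2)[...,::-1])
cv2.imwrite("pics/b.png",cv2.resize(t["frame"],(800,600),interpolation=2)[...,::-1])
print(r.get_state(),r.grip_depth)
E
```

```text
pics
scene [[484.50502688676903, 0.0, 258.8588461729778], [0.0, 484.50502688676903, 195.70097961870667], [0.0, 0.0, 1.0]] [1.4137, -0.8503, 1.1311] [-130.7762, -0.7243, 45.5669]
drive [(0.82, [267, 159, 299, 175]), (0.54, [233, 149, 256, 159]), (0.4, [320, 143, 357, 158])]
stick [(0.69, [110, 194, 175, 220]), (0.67, [276, 182, 308, 191])]
tray [(0.78, [172, 213, 249, 268])]
stand [(0.58, [254, 122, 326, 222])]
lightbar [(0.9, [266, 121, 320, 215])]
lamp [(0.93, [151, 268, 198, 322])]
usb []
top [[349.804948953996, 0.0, 256.85343050122134], [0.0, 349.804948953996, 193.88075783738148], [0.0, 0.0, 1.0]] [0.3432, 0.0257, 1.0528] [-168.8356, -1.0529, -89.5043]
drive [(0.83, [178, 202, 215, 217]), (0.64, [172, 275, 194, 304])]
stick [(0.9, [314, 275, 394, 314]), (0.78, [190, 169, 232, 185])]
tray [(0.78, [287, 170, 355, 232])]
stand [(0.59, [168, 126, 242, 241]), (0.27, [184, 167, 235, 181])]
lightbar [(0.96, [176, 127, 219, 236])]
lamp [(0.82, [377, 139, 422, 183])]
usb [(0.63, [143, 248, 155, 270])]
{'time_s': 0.8, 'joints': array([-5.80359499e+01,  2.05442815e+01,  6.82090697e-01, -4.83039240e-04,
       -7.01361343e+01, -1.65095975e+01]), 'qd': array([-0.0890241 ,  0.0625585 , -0.07270083, -0.0043751 , -0.01891081,
        0.05307069]), 'joint_torque': array([ 4.09322296e-03, -5.82286620e+01,  2.93287790e+01,  7.00218827e+00,
        1.26060244e-02, -3.26280860e-05]), 'tcp_pos': array([ 0.17987724, -0.65056621,  0.22658421]), 'eef_rot': array([-1.79998523e+02,  9.11532110e-04, -1.64545712e+02]), 'contact_force': array([ 0.62448021, -0.01076628,  0.39916458]), 'moment': array([ 0.05779761, -0.01244958,  0.0311949 ]), 'gripper_force': 0.0, 'gripper_width': 0.08753911812646309} 0.0188
```

View both.

View pics/a.png

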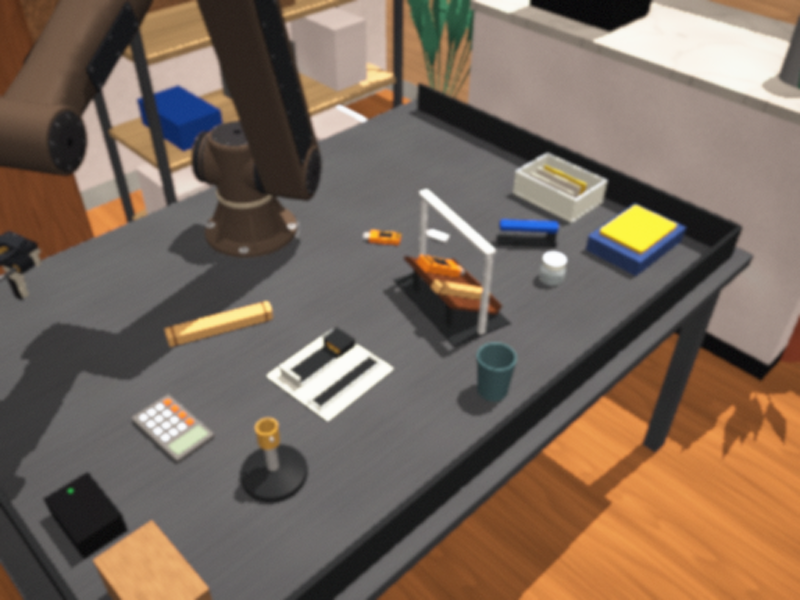

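View pics/b.png

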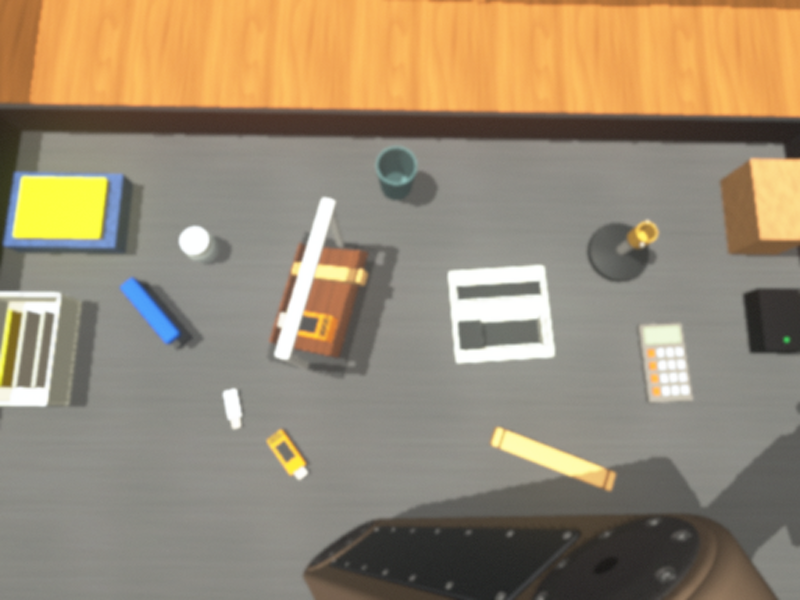

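Top view (512-px frame): the wanted drive is on the stand at (197,209), with a small decoy drive lying at (184,290). The wanted stick is on the stand at (211,175), with a longer decoy at (354,294). The tray is at (321,200) with its hood on the left, the lamp at (399,160) and the cup at (253,110). By the description I choose the two pieces on the stand. Next I fit coarse poses.

```bash
cat > h.py <<'E'
import numpy as np,cv2
from scipy.optimize import minimize
from scipy.spatial.transform import Rotation as Ro
def cam(p): return np.array(p["K"]),Ro.from_euler('xyz',p["rotation"],degrees=True).as_matrix(),np.array(p["origin"])
def proj(p,X):
    K,R,o=cam(p); c=(np.atleast_2d(X)-o)@R; q=c@K.T; return q[:,:2]/q[:,2:]
def ray(p,uv,z):
    K,R,o=cam(p); d=np.c_[np.atleast_2d(uv),np.ones(len(np.atleast_2d(uv)))]@np.linalg.inv(K).T@R.T
    return o+d*((z-o[2])/d[:,2:])
def box(x0,x1,y0,y1,z0,z1): return np.array([[x,y,z] for x in(x0,x1) for y in(y0,y1) for z in(z0,z1)])/1000.
TRAY=[box(-95,95,-90,90,0,6)]
BAR=[box(-10,12,-131,131,215,230),box(-5,7,-131,-119,0,215),box(-5,7,119,131,0,215)]
def T(q): # x,y,yaw deg
    return Ro.from_euler('z',q[2],degrees=True).as_matrix(),np.array([q[0],q[1],0])
def sil(p,boxes,Rm,t,s=4):
    im=np.zeros((384*s,512*s),np.uint8)
    for b in boxes:
        uv=proj(p,b@Rm.T+t); cv2.fillConvexPoly(im,cv2.convexHull(np.round((uv+.5)*s-.5).astype(np.int32)),1)
    return cv2.resize(im.astype(np.float32),(512,384),interpolation=cv2.INTER_AREA)
def fit(views,boxes,q0,mk=T):
    def f(q): return sum(np.abs(sil(p,boxes,*mk(q))-m).sum()/m.sum() for p,m in views)
    best=None
    for d in (1,-1):
        sx=np.array([q0]+[np.array(q0)+np.eye(len(q0))[i]*d*(0.02,.02,6)[min(i,2)] for i in range(len(q0))])
        r_=minimize(f,q0,method='Nelder-Mead',options=dict(initial_simplex=sx,xatol=1e-4,fatol=1e-4))
        if best is None or r_.fun<best.fun: best=r_
    return best.x,best.fun
E
python3 - <<'E'
from plant import *
from h import *
s=capture("scene");t=capture("top")
for k,B,uv,yaw in(("tray",TRAY,(321,200),-90),("lightbar",BAR,(205,192),-100)):
    ms=[(p,outline_of(p,k)) for p in(t,s)]
    print(k,[[d["conf"] for d in o] for p,o in ms])
    v=[(p,o[0]["region"].astype(float)) for p,o in ms]
    x0=ray(t,uv,0.0)[0]; 
    for w in (v,v[:1],v[1:]): print(fit(w,B,[x0[0],x0[1],yaw]))
for k,uv in(("lamp",(396,162)),("cup",(253,110)),("stick_long",(354,294)),("jar",(126,157)),("stapler",(97,200))): print(k,ray(t,uv,0.02)[0][:2])
E
```

```text
tray [[0.6], [0.7]]
(array([  0.53240858,  -0.18300207, -85.25768963]), np.float64(0.08301627718285876))
(array([  0.53420016,  -0.18306146, -85.4470979 ]), np.float64(0.024218964099753357))
(array([  0.52990482,  -0.18306965, -85.33747723]), np.float64(0.03783411949685535))
lightbar [[0.66], [0.68]]
(array([   0.54702976,    0.16331084, -103.88156631]), np.float64(0.3405681709277673))
(array([   0.54905327,    0.16312312, -103.66910908]), np.float64(0.10535858178887994))
(array([   0.54446405,    0.16603594, -103.86383136]), np.float64(0.2163986650485437))
lamp [ 0.65287351 -0.42042739]
cup [0.81714668 0.02300819]
stick_long [ 0.25848554 -0.27219564]
jar [0.65706087 0.40889929]
stapler [0.52284861 0.48381815]
```

```bash
A='[[87,0.7,0.93,0.3,0,0,4],[87,0.7,0.93,0.3,0,0,4],[87,0.7,0.93,0.3,0,0,4],[87,0.7,0.93,0.3,0,0,4],[87,0.7,0.93,0.3,0,0,4],[87,0.7,0.93,0.3,0,0,4],[87,0.7,0.93,0.3,0,0,4]]'
python3 -m creep '[[87,0.7,0.93,0.3,0,0,4],[87,0.7,0.93,0.3,0,0,4],[87,0.7,0.93,0.3,0,0,4],[87,0.7,0.93,0.3,0,0,4],[87,0.7,0.93,0.3,0,0,4],[87,0.7,0.93,0.3,0,0,4],[87,0.7,0.93,0.3,0,0,4]]'
python3 -m creep '[[87,0.7,0.93,0.3,0,0,4],[87,0.7,0.93,0.3,0,0,4],[87,0.7,0.93,0.3,0,0,4],[87,0.7,0.93,0.3,0,0,4],[87,0.7,0.93,0.3,0,0,4],[87,0.7,0.93,0.3,0,0,4],[87,0.7,0.93,0.3,0,0,4]]'
python3 -m creep '[[87,0.7,0.93,0.2,0,0,4],[87,0.7,0.93,0.2,0,0,4],[87,0.7,0.93,0.2,0,0,4],[87,0.7,0.93,0.2,0,0,4],[87,0.7,0.93,0.2,0,0,4],[87,0.7,0.93,0.2,0,0,4],[87,0,0,0,0,0,0],[87,0,0,0,0,0,0]]'
python3 - <<'E'
from plant import *
from h import *
w=capture("wrist"); st=r.get_state(); print(w["origin"],w["rotation"],w["K"][0],st["tcp_pos"],st["eef_rot"],st["joints"])
np.save("w1.npy",w,allow_pickle=True)
q=[.5332,-.183,-85.4]; Rm,t=T(q); im=cv2.resize(w["frame"],(800,600),interpolation=2)[...,::-1].copy()
for X in [(-95,-90),(95,-90),(95,90),(-95,90)]:
    u=proj(w,np.array([[*X,6]])/1e3@Rm.T+t)[0]; cv2.circle(im,tuple(int(a) for a in (u+.5)*1.5625),4,(0,0,255),1)
cv2.imwrite("pics/c.png",im)
E
```

```text
time_s: 1.68
tcp_pos: [0.303, -0.4866, 0.2796]
eef_rot: [-180.0, -0.0, -136.3]
contact_force: [1.0, 0.4, 0.5]
gripper_width: 0.0871
gripper_force: 0.0
time_s: 2.27
tcp_pos: [0.4255, -0.3238, 0.3322]
eef_rot: [-180.0, 0.0, -108.3]
contact_force: [0.9, 0.1, -0.0]
gripper_width: 0.0869
gripper_force: 0.0
time_s: 2.93
tcp_pos: [0.5307, -0.1844, 0.3615]
eef_rot: [180.0, 0.0, -84.4]
contact_force: [0.6, -0.7, 0.2]
gripper_width: 0.0871
gripper_force: 0.0
[ 0.53793631 -0.25906916  0.51929417] [ 1.63608688e+02 -5.13145515e-02 -1.74512452e+02] [317.49020732   0.         253.87673471] [ 0.53001274 -0.18511159  0.36138892] [ 1.79979693e+02  1.34020814e-03 -8.45058216e+01] [ 7.24907436e-01  6.46122410e+00 -6.19898086e-01  3.55482011e-04
 -8.29392255e+01  4.76922746e+00]
```

View pics/c.png

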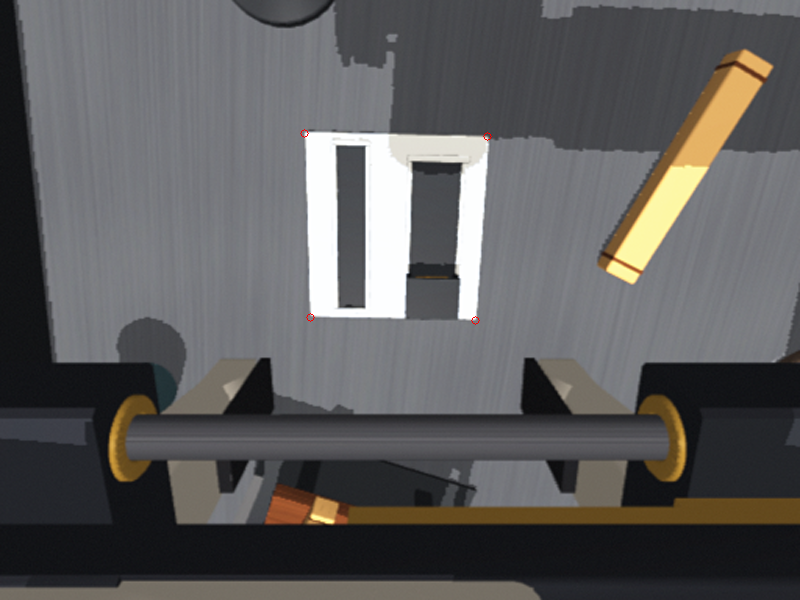

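The wrist view shows the tray corners matching the fit. The groove's dark floor is at x 337–366, y 145–308 (800-px frame), the hood edge at y≈277 and the tail wall at y≈157. I'll convert these to tray coordinates, then work out the grasp.

```bash
python3 - <<'E'
from h import *
w=np.load("w1.npy",allow_pickle=True).item()
Rm,t=T([.5332,-.183,-85.4])
def tr(u,v,z): return np.round(((ray(w,(u/1.5625-.2,v/1.5625-.2),z/1e3)[0]-t)@Rm*1e3),1)
print("tray corners",[tr(*c,6) for c in((304,133),(488,136),(475,320),(310,317))])
g=cv2.resize(w["frame"],(800,600),interpolation=2).max(2).astype(int)
def edges(a): d=np.diff(a.astype(int)); return [(i,int(d[i])) for i in np.where(abs(d)>12)[0]]
for y in(180,225,270,300): print("row",y,edges(g[y,295:500]))
for x in(350,360,425,435,450): print("col",x,edges(g[120:330,x]))
print("groove wall outer",tr(331,225,12),tr(371,225,12),"inner floor",tr(337,225,6),tr(366,225,6),"ends",tr(351,145,6),tr(351,308,6))
print("bay hood edge top",tr(433,277,30),"hood sides",tr(406,300,30),tr(459,300,30),"floor sides",tr(410,220,6),tr(462,220,6),"tail top",tr(437,155,34),tr(437,162,34))
E
```

```text
tray corners [array([95.4, 89.7,  6. ]), array([ 95.4, -91. ,   6. ]), array([-95.2, -89.6,   6. ]), array([-94.5,  90.2,   6. ])]
row 180 [(np.int64(9), 22), (np.int64(10), 70), (np.int64(11), 38), (np.int64(39), -18), (np.int64(40), -52), (np.int64(41), -69), (np.int64(42), -42), (np.int64(68), 18), (np.int64(69), 84), (np.int64(70), 76), (np.int64(114), -13), (np.int64(115), -42), (np.int64(116), -73), (np.int64(117), -51), (np.int64(163), 29), (np.int64(164), 68), (np.int64(165), 72), (np.int64(166), 13), (np.int64(189), -32), (np.int64(190), -66), (np.int64(191), -33)]
row 225 [(np.int64(11), 52), (np.int64(12), 66), (np.int64(41), -82), (np.int64(42), -82), (np.int64(69), 84), (np.int64(70), 82), (np.int64(114), -45), (np.int64(115), -91), (np.int64(116), -43), (np.int64(161), 47), (np.int64(162), 75), (np.int64(163), 44), (np.int64(186), -40), (np.int64(187), -68), (np.int64(188), -24)]
row 270 [(np.int64(13), 77), (np.int64(14), 47), (np.int64(41), -73), (np.int64(42), -79), (np.int64(43), -16), (np.int64(68), 13), (np.int64(69), 81), (np.int64(70), 78), (np.int64(111), -22),
[... 2157 characters left out ...]
199), 16)]
col 450 [(np.int64(13), 19), (np.int64(14), 57), (np.int64(15), 65), (np.int64(16), 22), (np.int64(33), -19), (np.int64(34), -14), (np.int64(35), 24), (np.int64(36), 18), (np.int64(41), -81), (np.int64(42), -87), (np.int64(43), -15), (np.int64(54), 18), (np.int64(143), -23), (np.int64(158), 21), (np.int64(159), 24), (np.int64(199), 19), (np.int64(200), 13)]
groove wall outer [ 6.6 64.4 12. ] [ 7.2 23.6 12. ] inner floor [ 5.9 59.   6. ] [ 6.4 29.1  6. ] ends [84.9 43.7  6. ] [-83.6  45.5   6. ]
bay hood edge top [-41.9 -40.2  30. ] hood sides [-66.6 -13.3  30. ] [-65.8 -67.7  30. ] floor sides [ 12.2 -16.2   6. ] [ 13.  -69.7   6. ] tail top [ 76.7 -39.4  34. ] [ 70.4 -39.6  34. ]
```

```bash
python3 -m creep '[[87,0,0.97,0,0,0,-2.4],[87,0,0.97,0,0,0,-2.4],[87,0,0.97,0,0,0,-2.4],[87,0,0.97,0,0,0,-2.4],[87,0,0.97,0,0,0,-2.4],[87,0,0.97,0,0,0,-2.4],[87,0,0.97,0,0,0,-2.4],[87,0,0.97,0,0,0,-2.5]]'
python3 -m creep '[[87,0,0.97,0,0,0,0],[87,0,0.97,0,0,0,0],[87,0,0.97,0,0,0,0],[87,0,0.97,0,0,0,0],[87,0.1,0.97,0,-2.9,0.72,0],[87,0.1,0.97,0,-2.9,0.72,0],[87,0.1,0.97,0,-2.9,0.72,0],[87,0.1,0.97,0,-2.9,0.72,0]]'
python3 -m creep '[[87,0.1,0.97,0,-2.9,0.72,0],[87,0.1,0.97,0,-2.9,0.72,0],[87,0,0.97,-0.4,-2.9,0.72,0],[87,0,0.97,-0.4,-2.9,0.72,0],[87,0,0.97,-0.4,-2.9,0.72,0],[87,0,0.97,-0.4,-2.9,0.72,0],[87,0,0,0,0,0,0],[87,0,0,0,0,0,0]]'
python3 - <<'E'
from plant import *
from h import *
w=capture("wrist"); st=r.get_state(); print(w["origin"],w["rotation"],st["tcp_pos"],st["eef_rot"],st["joints"])
R0=Ro.from_euler('xyz',st["eef_rot"],degrees=True).as_matrix(); print(R0.round(3))
np.save("w2.npy",w,allow_pickle=True)
for k in("drive","stick","stand","lightbar"): print(k,[(round(d["conf"],2),np.round(d["bbox"]).astype(int).tolist()) for d in search_frame(w,k)][:4])
cv2.imwrite("pics/d.png",cv2.resize(w["frame"],(800,600),interpolation=2)[...,::-1])
E
```

```text
time_s: 3.65
tcp_pos: [0.5293, 0.0084, 0.3617]
eef_rot: [-180.0, 0.0, -104.1]
contact_force: [1.3, 0.8, -0.1]
gripper_width: 0.0875
gripper_force: 0.0
time_s: 4.32
tcp_pos: [0.5399, 0.2022, 0.3622]
eef_rot: [-179.9, -12.1, -104.0]
contact_force: [0.8, -0.8, 0.8]
gripper_width: 0.0869
gripper_force: 0.0
time_s: 4.98
tcp_pos: [0.5448, 0.3486, 0.3176]
eef_rot: [179.8, -30.2, -103.7]
contact_force: [-0.3, -0.9, 0.6]
gripper_width: 0.0867
gripper_force: 0.0
[0.54845565 0.36302599 0.49248751] [-166.13872761   -0.22460418  166.05807182] [0.54521423 0.34769968 0.31989908] [ 179.88236301  -30.04267068 -103.82784474] [  55.67522357   31.23599916   18.80565509   10.38088986 -105.80261069
  -69.2188104 ]
[[-0.207 -0.971 -0.122]
 [-0.841  0.24  -0.486]
 [ 0.501  0.002 -0.866]]
drive [(0.85, [377, 114, 421, 167]), (0.7, [244, 95, 272, 185]), (0.64, [64, 50, 338, 193])]
stick [(0.69, [172, 80, 198, 183])]
stand [(0.72, [66, 50, 339, 193])]
lightbar [(0.8, [64, 50, 340, 153])]
```

View pics/d.png

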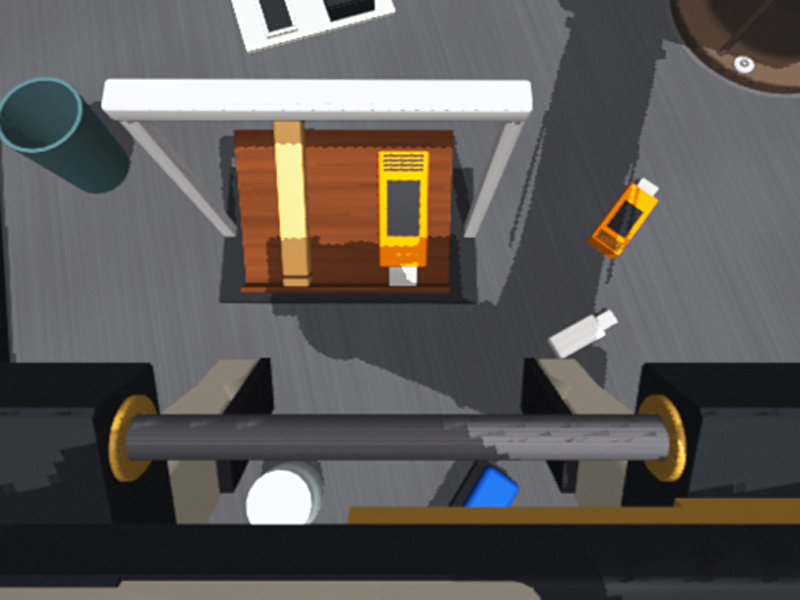

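The wrist view shows the larger amber drive on the stand at (403,210), silver end at the lip (403,276), and the stick at (291,205). The bar runs across at y 80–120, the small decoy drive lies at (623,218) and the USB at (583,333). The choice is confirmed, so I'll localise both on the deck plane.

```bash
python3 - <<'E'
from plant import *
from h import *
w=capture("wrist")
m=outline_of(w,"lightbar")[0]["region"].astype(float)
q,e=fit([(w,m)],BAR,[.548,.164,-103.8]); print("stand",q,e)
def on(uv,h,q):  # px(800) -> deck s,y (mm) at height h above deck
    Rm,t=T(q); K,R,o=cam(w); d=R@np.linalg.inv(K)@np.array([uv[0]/1.5625-.2,uv[1]/1.5625-.2,1])
    o=Rm.T@(o-t)*1e3; d=Rm.T@d; n=np.array([-.5,0,.866]); k=(h-(o-[0,0,55])@n)/(d@n); P=o+k*d-[0,0,55]-h*n
    return np.round([P@[.866,0,.5],P[1]],1)
for qq in(q,[.548,.164,-103.8]):
    print("drive tail",on((379,152),22,qq),on((428,152),22,qq),"front",on((380,266),22,qq),on((427,266),22,qq),"tip",on((403,286),16,qq))
    print("stick",on((274,122),20,qq),on((304,122),20,qq),on((282,285),20,qq),on((311,285),20,qq))
    print("deck",on((235,130),0,qq),on((453,130),0,qq),"lip",on((242,288),18,qq),on((449,288),18,qq))
for k in("drive","stick"):
    for d in outline_of(w,k)[:2]:
        c,sz,a=cv2.minAreaRect(np.argwhere(d["region"])[:,::-1].astype(np.float32)); print(k,d["conf"],np.array(c)*1.5625,np.array(sz)*1.5625,a)
E
```

```text
stand [   0.54874127    0.16423223 -104.49817621] 0.1664806978900997
drive tail [ 58.2 -32. ] [ 58.5 -75.2] front [-44.5 -32.6] [-44.2 -76.8] tip [-65.4 -54.5]
stick [82.6 59.5] [82.8 33.3] [-64.3  61.3] [-64.1  33.5]
deck [ 76.6 100.4] [ 77.9 -98.8] lip [-68.1 100.5] [-66.5 -98.7]
drive tail [ 57.5 -31.8] [ 57.4 -75.1] front [-45.3 -31.3] [-45.5 -75.6] tip [-66.5 -53.1]
stick [82.9 59.4] [82.8 33.2] [-64.   62.7] [-64.1  35. ]
deck [ 77.3 100.1] [ 76.5 -99. ] lip [-67.3 101.9] [-68.1 -97.3]
drive 0.85 [623.70252609 217.18130112] [35.481143   86.54050827] 36.52885437011719
drive 0.63 [403.90625 218.75   ] [134.375   51.5625] 90.0
stick 0.65 [294.69952583 206.15384579] [160.77638865  29.81513739] 86.8201675415039
```

```bash
python3 -m creep '[[64,-0.15,-0.53,-0.98,0,0,0],[64,-0.15,-0.53,-0.98,0,0,0],[64,-0.15,-0.53,-0.98,0,0,0],[64,-0.15,-0.53,-0.98,0,0,0],[64,-0.15,-0.53,-0.98,0,0,0],[64,-0.15,-0.53,-0.98,0,0,0],[64,-0.15,-0.53,-0.98,0,0,0],[64,-0.15,-0.53,-0.98,0,0,0]]'
python3 -m creep '[[64,-0.16,-0.53,-0.97,0,0,0],[64,-0.16,-0.53,-0.97,0,0,0],[64,0,0,0,0,0,0],[64,0,0,0,0,0,0]]'
python3 - <<'E'
from plant import *
from h import *
w=capture("wrist"); st=r.get_state(); print(st["tcp_pos"],st["eef_rot"],(np.array([.5024,.2015,.0508])-st["tcp_pos"])/.025)
np.save("w3.npy",w,allow_pickle=True)
cv2.imwrite("pics/e.png",cv2.resize(w["frame"],(640,480),interpolation=2)[...,::-1])
E
```

```text
time_s: 6.1
tcp_pos: [0.5147, 0.2412, 0.1252]
eef_rot: [180.0, -29.8, -103.9]
contact_force: [0.2, 0.0, -0.3]
gripper_width: 0.0639
gripper_force: 0.0
time_s: 6.43
tcp_pos: [0.5065, 0.2144, 0.0769]
eef_rot: [179.9, -30.0, -103.8]
contact_force: [0.6, -0.4, 0.3]
gripper_width: 0.064
gripper_force: 0.0
[0.50753279 0.21570171 0.07790881] [ 179.99799419  -29.85278748 -103.84417104] [-0.20531167 -0.56806841 -1.08435225]
```

View pics/e.png

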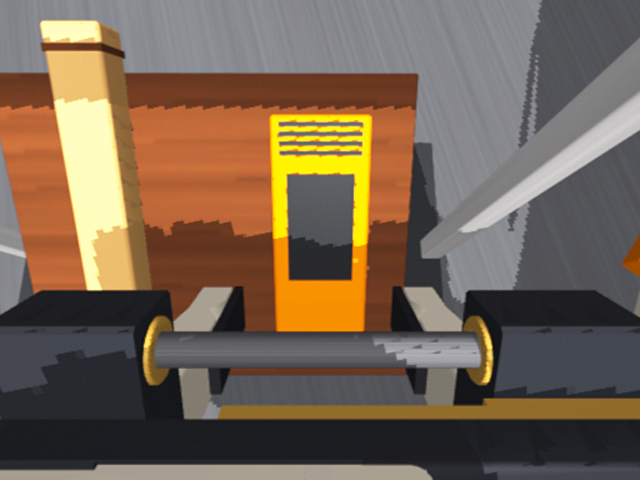

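The drive (x 271–371 in the 640-px frame) is centred between the pads (243–393). I'll descend and grip.

```bash
python3 -m creep '[[64,-0.1,-0.28,-0.54,0,0,0],[64,-0.1,-0.28,-0.54,0,0,0],[64,0,0,0,0,0,0],[64,0,0,0,0,0,0]]'
python3 -m creep '[[35,0,0,0,0,0,0],[35,0,0,0,0,0,0],[35,0,0,0,0,0,0],[35,0,0,0,0,0,0],[35,0,0,0,0,0,0],[35,0,0,0,0,0,0]]' 40
```

```text
time_s: 6.82
tcp_pos: [0.5026, 0.2022, 0.0511]
eef_rot: [180.0, -29.8, -103.8]
contact_force: [-0.3, 0.4, 0.9]
gripper_width: 0.0641
gripper_force: 0.0
time_s: 7.32
tcp_pos: [0.5023, 0.2021, 0.0506]
eef_rot: [180.0, -29.8, -103.8]
contact_force: [-0.4, 2.0, 5.6]
gripper_width: 0.0435
gripper_force: 40.0
```

```bash
python3 -m creep '[[35,0.07,0.29,0.52,0,0,0],[35,0.07,0.29,0.52,0,0,0],[35,0.1,0.4,0.4,0,0,0],[35,0.24,0.97,0,0,0,0],[35,0.24,0.97,0,0,0,0],[35,0.24,0.97,0,0,0,0],[35,0.24,0.97,0,0,0,0],[35,0.1,0.5,0.7,0,0,0]]'
python3 -m creep '[[35,0,0,1,0,0,0],[35,0,0,1,0,0,0],[35,0,0,1,0,0,0],[35,0,0,1,0,0,0],[35,0,0,1,0,0,0],[35,0,0,1,0,0,0],[35,0,0,1,0,0,0],[35,0,0,1,0,0,0]]'
python3 -m creep '[[35,0,0,1,0,0,0],[35,0,0,0.5,0,0,0],[35,0,0,0,0,0,0]]'
```

```text
time_s: 7.98
tcp_pos: [0.5335, 0.3364, 0.1]
eef_rot: [179.8, -30.1, -103.7]
contact_force: [-0.2, -1.6, -2.2]
gripper_width: 0.0435
gripper_force: 40.0
time_s: 8.65
tcp_pos: [0.5341, 0.3352, 0.3044]
eef_rot: [179.9, -29.9, -103.8]
contact_force: [-0.2, 1.2, -1.4]
gripper_width: 0.0433
gripper_force: 40.0
time_s: 8.9
tcp_pos: [0.535, 0.3358, 0.3438]
eef_rot: [-179.9, -29.6, -103.9]
contact_force: [0.7, 0.2, -0.9]
gripper_width: 0.0438
gripper_force: 40.0
```

```bash
cat > inhand.py <<'E'
from plant import *
from h import *
import sys
h=float(sys.argv[1]) # tool z of top face (mm, negative = behind tcp)
w=capture("wrist"); st=r.get_state(); Rt=Ro.from_euler('xyz',st["eef_rot"],degrees=True).as_matrix(); t=np.array(st["tcp_pos"])
hsv=cv2.cvtColor(w["frame"],cv2.COLOR_RGB2HSV); m=cv2.inRange(hsv,(8,100,60),(35,255,255)); m[215:]=0
n,l,stt,c=cv2.connectedComponentsWithStats(m); i=1+np.argmax([s[4] if abs(s[0]+s[2]/2-256)<50 else 0 for s in stt[1:]]); print(stt[i])
def tool(uv):
    K,R,o=cam(w); d=Rt.T@R@np.linalg.inv(K)@np.array([*uv,1.]); o=Rt.T@(o-t)*1e3; return np.round((o+d*((h-o[2])/d[2]))[:2],1)
x,y,W,H,_=stt[i]
for row in(y+5,y+15,y+30): 
    c=np.where(l[row]==i)[0]; print("row",row,tool((c.min()-.5,row)),tool((c.max()+.5,row)))
for col in(x+6,x+W//2,x+W-7):
    rr=np.where(l[:,col]==i)[0]; print("far end",col,tool((col,rr.min()-.5)))
cv2.imwrite("pics/%s.png"%sys.argv[2],cv2.resize(w["frame"],(640,480),interpolation=2)[...,::-1])
print(st["tcp_pos"],st["eef_rot"],st["joints"])
E
python3 inhand.py -13 f
```

```text
[  151    86   153   129 10989]
row 91 [ 79.6 -21. ] [79.5 22.3]
row 101 [ 75.3 -21.7] [75.2 22.5]
row 116 [ 68.8 -45.9] [68.7 22.3]
far end 157 [ 74.7 -42.9]
far end 227 [ 81.8 -11.5]
far end 297 [81.8 19.4]
[0.5345486  0.33567181 0.34158821] [ 179.97633199  -29.75663392 -103.85285256] [  55.82505583   29.0742842    18.04985818   10.35575622 -106.91562393
  -69.1343239 ]
```

View pics/f.png

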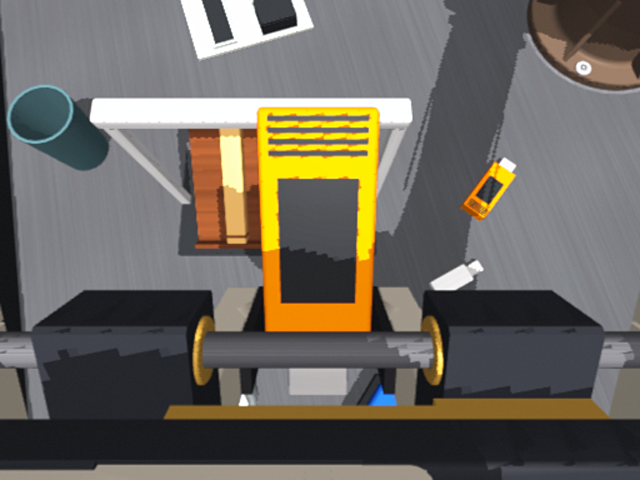

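The drive is held straight: its tail is 82 mm ahead of the TCP (grasp at drive x=-20 mm) and it is centred to within 1 mm. I'll carry it over to the tray.

```bash
python3 -m creep '[[35,-0.07,-0.96,0,0,0,2.3],[35,-0.07,-0.96,0,0,0,2.3],[35,-0.07,-0.96,0,0,0,2.3],[35,-0.07,-0.96,0,0,0,2.3],[35,-0.07,-0.96,0,0,0,2.3],[35,-0.07,-0.96,0,0,0,2.3],[35,-0.07,-0.96,0,0,0,2.3],[35,-0.07,-0.96,0,0,0,2.3]]'
python3 -m creep '[[35,-0.07,-0.96,0,1.25,0.1,0],[35,-0.07,-0.96,0,1.25,0.1,0],[35,-0.07,-0.96,0,1.25,0.1,0],[35,-0.07,-0.96,0,1.25,0.1,0],[35,-0.07,-0.96,0,1.25,0.1,0],[35,-0.07,-0.96,0,1.25,0.1,0],[35,-0.07,-0.96,0,1.25,0.1,0],[35,-0.07,-0.96,0,1.25,0.1,0]]'
python3 -m creep '[[35,-0.07,-0.96,-0.9,0,0,0],[35,-0.07,-0.96,-0.9,0,0,0],[35,-0.07,-0.96,-0.9,0,0,0],[35,-0.07,-0.96,-0.9,0,0,0],[35,-0.07,-0.96,-0.9,0,0,0],[35,-0.07,-0.3,-0.9,0,0,0],[35,0,0,0,0,0,0],[35,0,0,0,0,0,0]]'
python3 - <<'E'
from plant import *
from h import *
st=r.get_state(); t=np.array(st["tcp_pos"]); print(t,st["eef_rot"],"to go units",((np.array([.4944,-.1924,.026])-t)/.025).round(2),st["joints"])
Rt=Ro.from_euler('xyz',st["eef_rot"],degrees=True)
z=Ro.from_euler('z',-85.4,degrees=True); want=z*Ro.from_euler('y',-20,degrees=True)*Ro.from_euler('x',180,degrees=True)
print("rotvec left",(want*Rt.inv()).as_rotvec(degrees=True).round(2))
E
```

```text
time_s: 9.62
tcp_pos: [0.5196, 0.1419, 0.339]
eef_rot: [179.8, -30.0, -85.2]
contact_force: [0.4, -0.7, -0.8]
gripper_width: 0.0436
gripper_force: 40.0
time_s: 10.28
tcp_pos: [0.5053, -0.0498, 0.3392]
eef_rot: [179.8, -19.8, -85.4]
contact_force: [1.1, -0.4, -0.5]
gripper_width: 0.0436
gripper_force: 40.0
time_s: 10.95
tcp_pos: [0.4942, -0.1768, 0.2044]
eef_rot: [179.7, -19.9, -85.4]
contact_force: [-0.7, -0.4, 0.1]
gripper_width: 0.0435
gripper_force: 40.0
[ 0.49419432 -0.17680407  0.20437299] [179.66461203 -19.88188568 -85.40982851] to go units [ 0.01 -0.62 -7.13] [ 15.41254999   4.84866083 -34.99608793  23.47485022 -56.69680367
 -25.01887573]
rotvec left [-0.09 -0.32  0.12]
```

```bash
python3 -m creep '[[35,0,-0.31,-0.9,0,-0.3,0],[35,0,-0.31,-0.9,0,0,0],[35,0,0,-0.9,0,0,0],[35,0,0,-0.9,0,0,0],[35,0,0,-0.9,0,0,0],[35,0,0,-0.9,0,0,0],[35,0,0,-0.7,0,0,0],[35,0,0,0,0,0,0]]'
python3 -m creep '[[35,0,0,-0.4,0,0,0],[35,0,0,-0.3,0,0,0],[35,0,0,-0.2,0,0,0],[35,0,0,0,0,0,0],[35,0,0,0,0,0,0]]'
python3 - <<'E'
from plant import *
from h import *
s=capture("scene"); st=r.get_state(); print(st["tcp_pos"],st["eef_rot"],st["contact_force"])
w=capture("wrist")
a=cv2.resize(s["frame"][195:290,150:280],(520,380),interpolation=2); b=cv2.resize(w["frame"][0:230],(520,220)); cv2.imwrite("pics/g.png",np.vstack([a,b])[...,::-1])
E
```

```text
time_s: 11.62
tcp_pos: [0.4951, -0.1911, 0.0517]
eef_rot: [-180.0, -19.9, -85.4]
contact_force: [-0.4, -0.9, -0.5]
gripper_width: 0.0433
gripper_force: 40.0
time_s: 12.03
tcp_pos: [0.4967, -0.1915, 0.0321]
eef_rot: [-179.7, -19.9, -85.5]
contact_force: [-0.5, -0.1, -1.0]
gripper_width: 0.0433
gripper_force: 40.0
[ 0.49676143 -0.19141344  0.03208431] [-179.65528307  -19.89161827  -85.54011939] [ 0.31112284 -0.49204883 -1.0174074 ]
```

View pics/g.png

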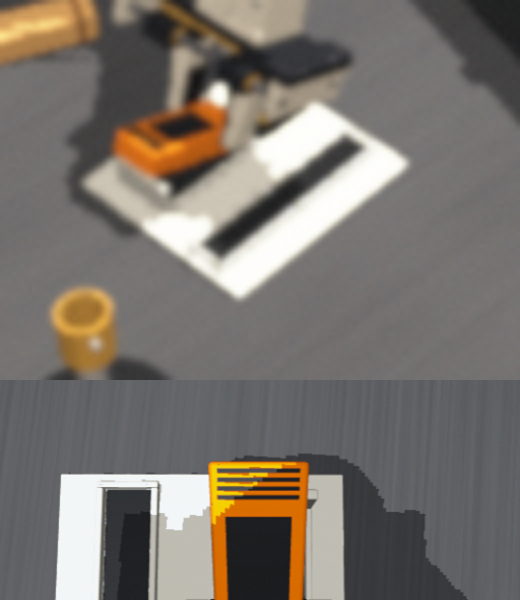

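The scene crop shows the drive slanted above the bay, nose toward the hood. The wrist crop shows the tail wall's right end at (317,492) protruding past the drive's edge at 308, so the drive may be off sideways. I'll measure it.

```bash
python3 - <<'E'
from plant import *
from h import *
w=capture("wrist"); f=w["frame"].astype(int).max(2); Rm,t=T([.5332,-.183,-85.4])
tr=lambda u,v,z: np.round((ray(w,(u,v),z/1e3)[0]-t)@Rm*1e3,1)
def ed(a,o): d=np.diff(a); return [(int(i+o),int(d[i])) for i in np.where(abs(d)>15)[0]]
for v in(112,116,120,130,150,170): print(v,ed(f[v,50:350],50))
print(ed(f[85:130,309],85))
for c in [(312,117,34),(62,100,6),(338,100,6)]: print(c,tr(*c))
# predicted pixels
P=lambda x,y,z: proj(w,np.array([[x,y,z]])/1e3@Rm.T+t)[0].round(1)
print("pred wall right top near/far",P(72,-69.5,34),P(78,-69.5,34),"tray corners",P(95,90,6),P(95,-90,6),"groove",P(50,59,6),P(50,29,6))
st=r.get_state();Rt=Ro.from_euler('xyz',st["eef_rot"],degrees=True).as_matrix();tc=np.array(st["tcp_pos"])
D=lambda x,y,z:((tc+Rt@np.array([x,-y,-z])/1e3-t)@Rm*1e3).round(1)  # drive pt rel TCP
print("tip tray",D(-42,0,2),"tail",D(82,0,-9),st["tcp_pos"])
cv2.imwrite("pics/h.png",cv2.resize(w["frame"][60:220,180:380],(800,600),interpolation=2)[...,::-1])
E
```

```text
112 [(58, 78), (59, 56), (94, -18), (95, -27), (99, -26), (100, -29), (115, 20), (143, -20), (144, -16), (148, 36), (149, 16), (153, -28), (154, -48), (156, 66), (157, 33), (158, 45), (204, -25), (212, -23), (213, -88), (214, -52), (247, -25), (248, -20), (293, 44), (294, 105), (295, 33), (301, -27), (303, 16), (336, -53), (337, -61)]
116 [(58, 90), (59, 43), (99, -42), (100, -79), (101, -30), (103, 48), (104, -28), (105, -55), (147, 55), (148, 126), (153, -39), (154, -81), (155, -27), (156, 64), (157, 44), (158, 34), (301, -26), (336, -52), (337, -63)]
120 [(57, 17), (58, 112), (59, 19), (99, -53), (100, -78), (101, -18), (104, -38), (105, -18), (147, 69), (148, 110), (153, -48), (154, -83), (156, 65), (157, 69), (205, -17), (213, -46), (214, -22), (238, -23), (239, -17), (293, 37), (294, 47), (295, 17), (301, -19), (311, -23), (336, -54), (337, -62)]
130 [(57, 47), (58, 87), (99, -70), (100, -68), (102, 27), (103, -32), (104, -36), (147, 105), (148, 74), (153, -63), (154, -81), (155, 33), (156, 105), (205, -29), (300, -17), (301, -57), (302, -49), (307, 50), (308, 47), (309, 16), (
[... 418 characters left out ...]
20), (56, 110), (57, 18), (97, -30), (98, -76), (99, -44), (101, 18), (102, -24), (103, -29), (146, 64), (147, 68), (148, 19), (152, -45), (153, -37), (155, 61), (156, 24), (207, -21), (209, 24), (210, 16), (221, -63), (222, -96), (223, -27), (285, 99), (286, 64), (299, -36), (301, 27), (337, -60), (338, -66)]
[(97, 45), (98, 86), (123, -38), (124, -68), (127, 30), (128, 38)]
(312, 117, 34) [ 74.3 -69.4  34. ]
(62, 100, 6) [94.5 86.7  6. ]
(338, 100, 6) [ 93.8 -91.4   6. ]
pred wall right top near/far [312.2 121.1] [312.  110.4] tray corners [56.9 99.3] [335.8  98.2] groove [102.9 168.3] [149.9 168.2]
tip tray [-34.7 -37.   19.6] tail [ 85.6 -37.3  51.4] [ 0.49665674 -0.19138921  0.03195768]
```

View pics/h.png

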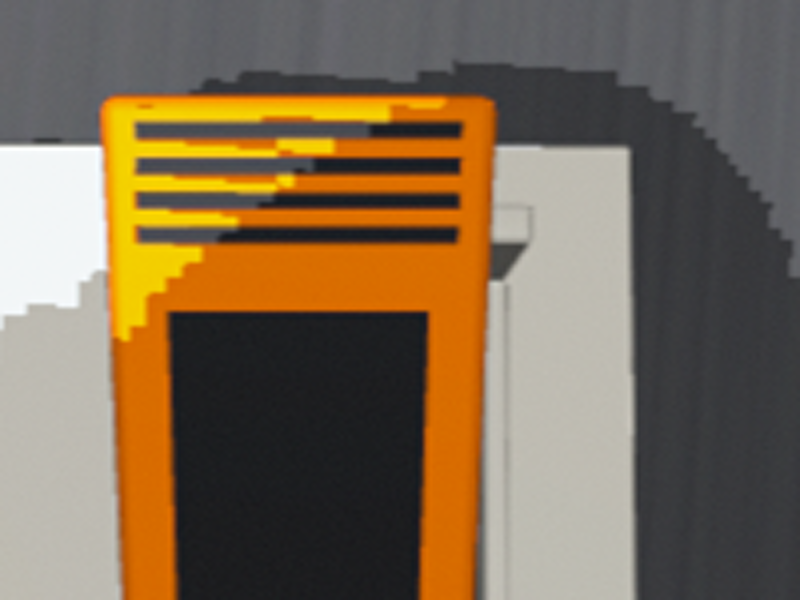

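The tail wall's right end matches a bay centre of tray y≈-40.5, so the drive is about 3 mm too far toward +y. I'll correct that, lower, then slide in watching the force.

```bash
cat > tip.py <<'E'
from plant import *
from h import *
st=r.get_state();Rt=Ro.from_euler('xyz',st["eef_rot"],degrees=True).as_matrix();tc=np.array(st["tcp_pos"])
Rm,t=T([.5332,-.183,-85.4]); t=t+Rm@[.010,-.0405,.006]
D=lambda x,y,z:((tc+Rt@np.array([x,-y,-z])/1e3-t)@Rm*1e3).round(1)
print("bay: tip",D(-42,-.6,2),"tiplow",D(-42,-.6,-3)[2],"bodylow",D(-22,-.6,-9)[2],"bodytop",D(-22,-.6,13),"taillow",D(82,-.6,-9),"F",st["contact_force"].round(1),"rot",st["eef_rot"].round(1))
E
python3 -m creep '[[35,-0.12,0,-0.1,0,0,0],[35,0,0,-0.1,0,0,0],[35,0,0,0,0,0,0],[35,0,0,0,0,0,0]]'; python3 tip.py
python3 -m creep '[[35,-0.02,0.2,0,0,0,0],[35,-0.02,0.2,0,0,0,0],[35,0,0,0,0,0,0],[35,0,0,0,0,0,0]]'; python3 tip.py
```

```text
time_s: 12.52
tcp_pos: [0.4926, -0.1917, 0.026]
eef_rot: [-179.8, -19.9, -85.5]
contact_force: [-0.4, -0.2, 0.2]
gripper_width: 0.0438
gripper_force: 40.0
bay: tip [-44.7  -1.2   7.6] tiplow 2.9 bodylow 4.0 bodytop [-29.7  -1.3  24.7] taillow [75.6 -1.4 39.4] F [-0.4 -0.2  0.2] rot [-179.8  -19.9  -85.5]
time_s: 12.85
tcp_pos: [0.4918, -0.1814, 0.0261]
eef_rot: [-179.8, -19.9, -85.5]
contact_force: [0.8, -3.1, -0.5]
gripper_width: 0.0436
gripper_force: 40.0
bay: tip [-55.1  -1.1   7.7] tiplow 3.0 bodylow 4.2 bodytop [-40.1  -1.2  24.9] taillow [65.2 -1.3 39.6] F [ 0.8 -3.1 -0.5] rot [-179.8  -19.9  -85.5]
```

```bash
python3 -m creep '[[35,0.02,0.18,0,0,0,0],[35,0,0.18,0,0,0,0],[35,0,0,0,0,0,0],[35,0,0,0,0,0,0]]'; python3 tip.py
```

```text
time_s: 13.18
tcp_pos: [0.4915, -0.1729, 0.026]
eef_rot: [-179.8, -19.9, -85.5]
contact_force: [-2.3, -5.1, 1.0]
gripper_width: 0.0434
gripper_force: 40.0
bay: tip [-63.6  -0.8   7.5] tiplow 2.8 bodylow 4.0 bodytop [-48.5  -0.9  24.7] taillow [56.8 -1.  39.4] F [-2.3 -5.1  1. ] rot [-179.8  -19.9  -85.5]
```

```bash
python3 -m creep '[[35,0.02,0,-0.08,4,0.3,0],[35,0.02,0,-0.08,4,0.3,0],[35,0,0,-0.08,4,0.3,0],[35,0,0,0,0,0,0],[35,0,0,0,0,0,0]]'; python3 tip.py
python3 -m creep '[[35,0,0,-0.08,4,0.3,0],[35,0,0,-0.06,4,0.4,0],[35,0,0,0,0,0,0],[35,0,0,0,0,0,0]]'; python3 tip.py
```

```text
time_s: 13.6
tcp_pos: [0.4932, -0.1731, 0.0198]
eef_rot: [-179.7, -7.8, -85.7]
contact_force: [-0.7, -4.7, -2.4]
gripper_width: 0.0436
gripper_force: 40.0
bay: tip [-64.9   1.   10.1] tiplow 5.2 bodylow 1.9 bodytop [-46.6   0.9  23.7] taillow [59.4  0.5 16.1] F [-0.7 -4.7 -2.4] rot [-179.7   -7.8  -85.7]
time_s: 13.93
tcp_pos: [0.4943, -0.1736, 0.0166]
eef_rot: [-179.7, 0.2, -85.6]
contact_force: [0.3, -4.8, -1.2]
gripper_width: 0.044
gripper_force: 40.0
bay: tip [-64.5   2.   12.7] tiplow 7.7 bodylow 1.7 bodytop [-44.4   1.9  23.7] taillow [59.5  1.6  1.3] F [ 0.3 -4.8 -1.2] rot [-179.7    0.2  -85.6]
```

```bash
python3 -m creep '[[35,-0.06,0,-0.04,0,0,0],[35,0,0,0,0,0,0],[35,0,0,0,0,0,0]]'; python3 tip.py
python3 -m creep '[[64,0,0,0,0,0,0],[64,0,0,0,0,0,0],[64,0,0,0,0,0,0],[64,0,0,0,0,0,0],[64,0,0,0,0,0,0]]'
python3 -m creep '[[64,0,0,0.8,0,0,0],[64,0,0,0.9,0,0,0],[64,0,0,1,0,0,0],[64,0,0,1,0,0,0],[64,0,0,1,0,0,0],[64,0,0,1,0,0,0],[64,0,0,1,0,0,0],[64,0,0,1,0,0,0]]'
python3 - <<'E'
from plant import *
from h import *
w=capture("wrist"); st=r.get_state(); print(st["tcp_pos"])
cv2.imwrite("pics/i.png",cv2.resize(w["frame"][0:250,100:400],(720,600),interpolation=2)[...,::-1])
E
```

```text
time_s: 14.18
tcp_pos: [0.494, -0.173, 0.0162]
eef_rot: [-179.6, 0.1, -85.5]
contact_force: [2.6, -5.5, -0.8]
gripper_width: 0.0437
gripper_force: 40.0
bay: tip [-65.1   1.7  12.2] tiplow 7.2 bodylow 1.2 bodytop [-45.1   1.5  23.2] taillow [58.9  1.5  1. ] F [ 2.6 -5.5 -0.8] rot [-1.796e+02  1.000e-01 -8.550e+01]
time_s: 14.6
tcp_pos: [0.492, -0.1724, 0.0156]
eef_rot: [-179.8, 0.2, -85.5]
contact_force: [-0.2, -0.5, -0.5]
gripper_width: 0.0636
gripper_force: 0.0
time_s: 15.27
tcp_pos: [0.4916, -0.1725, 0.2094]
eef_rot: [-179.8, 0.2, -85.5]
contact_force: [0.4, 0.7, -0.0]
gripper_width: 0.0642
gripper_force: 0.0
[ 0.49415966 -0.17317426  0.21469201]
```

View pics/i.png

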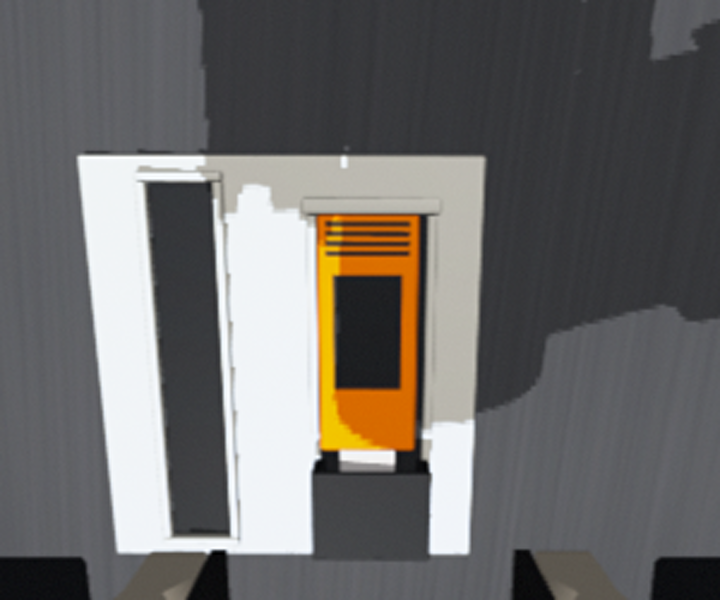

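The crop shows the drive flat in the bay: label up, tail against the tail wall (y≈212), connector under the hood edge (y≈465), inside the guides. Next is the stick.

```bash
python3 -m creep '[[56,0.2,0.94,0.83,0,0,-2.3],[56,0.2,0.94,0.83,0,0,-2.3],[56,0.2,0.94,0.83,0,0,-2.3],[56,0.2,0.94,0.83,0,0,-2.3],[56,0.2,0.94,0.83,0,0,-2.3],[56,0.3,0.94,0.83,0,0,-2.3],[56,0.3,0.94,0.83,0,0,-2.3],[56,0.3,0.94,0,0,0,-2.3]]'
python3 -m creep '[[56,0.3,0.94,0,0,0,0],[56,0.3,0.94,0,0,0,0],[56,0.3,0.94,0,-2.65,0.65,0],[56,0.3,0.94,0,-2.65,0.65,0],[56,0.3,0.94,0,-2.65,0.65,0],[56,0.3,0.94,0,-2.65,0.65,0],[56,0.3,0.94,0,-2.65,0.65,0],[56,0.3,0.94,0,-2.65,0.65,0]]'
python3 -m creep '[[56,0.3,0.94,-0.4,-2.65,0.65,0],[56,0.3,0.94,-0.4,-2.65,0.65,0],[56,0.3,0.94,-0.4,-2.65,0.65,0],[56,0.3,0.94,-0.4,-2.65,0.65,0],[56,0.3,0.94,-0.4,-2.65,0.65,0],[56,0,0,0,0,0,0],[56,0,0,0,0,0,0]]'
cat > go.py <<'E'
from plant import *
from h import *
import sys
a=[float(v) for v in sys.argv[1:]] # x y z yaw tilt
st=r.get_state(); print(st["tcp_pos"].round(4),"to go units",((np.array(a[:3])-st["tcp_pos"])/.025).round(2))
want=Ro.from_euler('z',a[3],degrees=True)*Ro.from_euler('y',-a[4],degrees=True)*Ro.from_euler('x',180,degrees=True)
print("rotvec left",(want*Ro.from_euler('xyz',st["eef_rot"],degrees=True).inv()).as_rotvec(degrees=True).round(2),st["joints"].round(0))
E
python3 go.py .6185 .2484 .1814 -103.8 30
```

```text
time_s: 15.98
tcp_pos: [0.541, 0.0167, 0.3579]
eef_rot: [-179.4, 0.3, -104.0]
contact_force: [0.9, -0.3, 0.7]
gripper_width: 0.0558
gripper_force: 0.0
time_s: 16.65
tcp_pos: [0.5995, 0.2048, 0.3532]
eef_rot: [-179.7, -16.3, -103.9]
contact_force: [0.6, -1.2, 0.0]
gripper_width: 0.0559
gripper_force: 0.0
time_s: 17.23
tcp_pos: [0.6364, 0.3229, 0.2974]
eef_rot: [-180.0, -30.3, -103.7]
contact_force: [-0.4, -0.1, 0.2]
gripper_width: 0.0564
gripper_force: 0.0
[0.6364 0.3229 0.2974] to go units [-0.72 -2.98 -4.64]
rotvec left [ 0.27 -0.06 -0.11] [  49.   38.   26.   14. -105.  -63.]
```

```bash
python3 -m creep '[[56,-0.15,-0.6,-0.93,0,0,0],[56,-0.15,-0.6,-0.93,0,0,0],[56,-0.14,-0.6,-0.93,0,0,0],[56,-0.14,-0.6,-0.93,0,0,0],[56,-0.14,-0.58,-0.92,0,0,0],[56,-0.11,-0.45,-0.81,0,0,0],[56,-0.11,-0.45,-0.81,0,0,0],[56,0,0,0,0,0,0]]'
python3 -m creep '[[56,-0.11,-0.45,-0.81,0,0,0],[56,-0.11,-0.45,-0.81,0,0,0],[56,-0.11,-0.45,-0.81,0,0,0],[56,0,0,0,0,0,0],[56,0,0,0,0,0,0]]'
sed -i 's/(8,100,60),(35/(int(sys.argv[3]) if len(sys.argv)>3 else 8,int(sys.argv[4]) if len(sys.argv)>4 else 100,60),(35/' inhand.py
python3 inhand.py 22 j 12 60; python3 go.py .6006 .1756 .0515 -103.8 30
```

```text
time_s: 17.9
tcp_pos: [0.6112, 0.2204, 0.1448]
eef_rot: [-179.9, -30.0, -104.0]
contact_force: [-0.5, -1.0, -1.0]
gripper_width: 0.0563
gripper_force: 0.0
time_s: 18.32
tcp_pos: [0.6056, 0.1899, 0.0875]
eef_rot: [-179.6, -29.8, -104.0]
contact_force: [0.5, 0.7, 0.7]
gripper_width: 0.056
gripper_force: 0.0
[ 235   53   45  162 3263]
row 58 [96.5 -8.3] [96.5 14.8]
row 68 [91.6 -8.4] [91.6 14.3]
row 83 [84.1 -8.5] [84.1 15. ]
far end 241 [99.2 -5.4]
far end 257 [99.2  3. ]
far end 273 [99.2 11.3]
[0.60634157 0.19087039 0.08820035] [-179.5536332   -29.75112551 -104.01341725] [ 44.16884386  35.29246302  -7.16458203  16.21495661 -73.8600247
 -66.25345612]
[0.6063 0.1909 0.0882] to go units [-0.23 -0.61 -1.47]
rotvec left [-0.15  0.44 -0.01] [ 44.  35.  -7.  16. -74. -66.]
```

View pics/j.png

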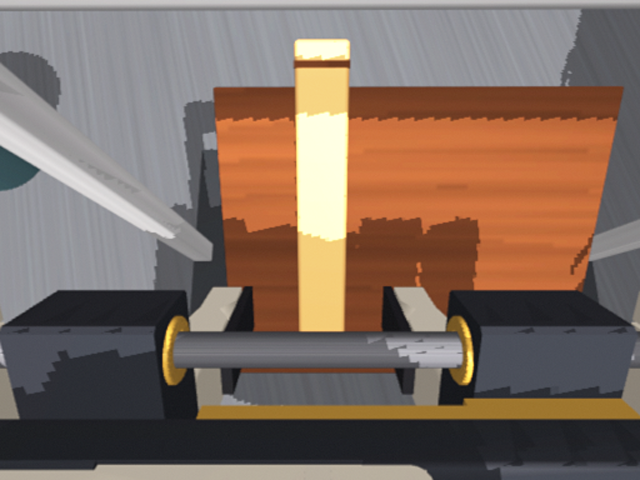

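The stick (x 296–348 in the 640-px frame) sits about 3 mm to the right of the midline between the pads. I'll correct that during the descent.

```bash
python3 -m creep '[[56,-0.14,-0.2,-0.49,0,0,0],[56,-0.08,-0.2,-0.48,0,0,0],[56,-0.06,-0.2,-0.48,0,0,0],[56,0,0,0,0,0,0],[56,0,0,0,0,0,0]]'
python3 -m creep '[[15,0,0,0,0,0,0],[15,0,0,0,0,0,0],[15,0,0,0,0,0,0],[15,0,0,0,0,0,0],[15,0,0,0,0,0,0],[15,0,0,0,0,0,0],[15,0,0,0,0,0,0]]' 30
```

```text
time_s: 18.78
tcp_pos: [0.5991, 0.1761, 0.0513]
eef_rot: [-179.6, -29.8, -104.0]
contact_force: [-0.1, -0.7, 0.3]
gripper_width: 0.0558
gripper_force: 0.0
time_s: 19.37
tcp_pos: [0.5983, 0.1753, 0.0501]
eef_rot: [-179.7, -29.8, -104.0]
contact_force: [-0.3, -0.1, 1.6]
gripper_width: 0.0235
gripper_force: 30.0
```

```bash
python3 -m creep '[[15,0.07,0.29,0.52,0,0,0],[15,0.07,0.29,0.52,0,0,0],[15,0.1,0.4,0.4,0,0,0],[15,0.24,0.97,0,0,0,0],[15,0.24,0.97,0,0,0,0],[15,0.24,0.97,0,0,0,0],[15,0.24,0.97,0,0,0,0],[15,0.2,0.9,0,0,0,0]]'
python3 -m creep '[[15,0,0,1,0,0,0],[15,0,0,1,0,0,0],[15,0,0,1,0,0,0],[15,0,0,1,0,0,0],[15,0,0,1,0,0,0],[15,0,0,1,0,0,0],[15,0,0,1,0,0,0],[15,0,0,1,0,0,0]]'
python3 -m creep '[[15,0,0,1,0,0,0],[15,0,0,1,0,0,0],[15,0,0,0.5,0,0,0],[15,0,0,0,0,0,0],[15,0,0,0,0,0,0]]'
python3 inhand.py -11 k 12 60
```

```text
time_s: 20.03
tcp_pos: [0.6333, 0.3203, 0.0856]
eef_rot: [-179.7, -29.9, -104.0]
contact_force: [0.9, 0.6, -0.3]
gripper_width: 0.0236
gripper_force: 30.0
time_s: 20.7
tcp_pos: [0.6329, 0.319, 0.2868]
eef_rot: [-179.7, -29.9, -104.0]
contact_force: [0.5, 0.6, 0.3]
gripper_width: 0.024
gripper_force: 30.0
time_s: 21.12
tcp_pos: [0.6331, 0.3193, 0.348]
eef_rot: [-179.7, -29.8, -104.0]
contact_force: [-1.2, 0.3, -1.9]
gripper_width: 0.0239
gripper_force: 30.0
[ 224   28   57  187 9984]
row 33 [102.5 -12.3] [102.5  11.9]
row 43 [ 98.6 -12.4] [98.6 12. ]
row 58 [ 92.7 -12.2] [92.6 12.1]
far end 230 [104.3  -9.5]
far end 252 [104.6  -0.2]
far end 274 [104.6   9.1]
[0.63282599 0.31918377 0.34690431] [-179.7841351   -29.90277222 -103.92304491] [  49.34588319   36.31524974   29.50353523   13.99282052 -109.73105306
  -61.58586353]
```

```bash
python3 -m creep '[[15,-0.12,-0.95,0,0,0,2.3],[15,-0.12,-0.95,0,0,0,2.3],[15,-0.12,-0.95,0,0,0,2.3],[15,-0.12,-0.95,0,0,0,2.3],[15,-0.12,-0.95,0,0,0,2.3],[15,-0.12,-0.95,0,0,0,2.3],[15,-0.12,-0.95,0,0,0,2.3],[15,-0.12,-0.95,0,0,0,2.3]]'
python3 -m creep '[[15,-0.12,-0.95,0,3,0.24,0],[15,-0.12,-0.95,0,3,0.24,0],[15,-0.12,-0.95,0,3,0.24,0],[15,-0.12,-0.95,0,3,0.24,0],[15,-0.12,-0.95,0,3,0.24,0],[15,-0.12,-0.95,0,3,0.24,0],[15,-0.12,-0.95,0,3,0.24,0],[15,-0.12,-0.95,0,3,0.24,0]]'
python3 -m creep '[[15,-0.12,-0.95,-0.9,3,0.24,0],[15,-0.12,-0.95,-0.9,3,0.24,0],[15,-0.1,-0.9,-0.9,0,0,0],[15,0,0,-0.9,0,0,0],[15,0,0,-0.9,0,0,0],[15,0,0,-0.9,0,0,0],[15,0,0,0,0,0,0],[15,0,0,0,0,0,0]]'
python3 go.py .5749 -.1550 .0165 -85.4 0
```

```text
time_s: 21.83
tcp_pos: [0.6082, 0.1277, 0.3464]
eef_rot: [-179.9, -29.9, -85.4]
contact_force: [-0.1, -0.3, -0.4]
gripper_width: 0.0237
gripper_force: 30.0
time_s: 22.5
tcp_pos: [0.5841, -0.0618, 0.3469]
eef_rot: [-179.8, -5.6, -85.5]
contact_force: [0.9, -0.7, -0.2]
gripper_width: 0.0237
gripper_force: 30.0
time_s: 23.17
tcp_pos: [0.5752, -0.131, 0.2114]
eef_rot: [180.0, 0.2, -85.6]
contact_force: [0.5, 0.2, 0.6]
gripper_width: 0.0238
gripper_force: 30.0
[ 0.5752 -0.131   0.2114] to go units [-0.01 -0.96 -7.8 ]
rotvec left [-0.24 -0.06  0.17] [  6.  13. -11.  -0. -65.  -1.]
```

```bash
python3 -m creep '[[15,0,-0.48,-0.9,-0.2,0,0.2],[15,0,-0.48,-0.9,0,0,0],[15,0,0,-0.9,0,0,0],[15,0,0,-0.9,0,0,0],[15,0,0,-0.9,0,0,0],[15,0,0,-0.9,0,0,0],[15,0,0,-0.9,0,0,0],[15,0,0,0,0,0,0]]'
python3 -m creep '[[15,0,0,-0.3,0,0,0],[15,0,0,-0.3,0,0,0],[15,0,0,0,0,0,0]]'
python3 go.py .5749 -.1550 .0165 -85.4 0
python3 - <<'E'
from plant import *
from h import *
w=capture("wrist"); Rm,t=T([.5332,-.183,-85.4]); P=lambda x,y,z: proj(w,np.array([[x,y,z]])/1e3@Rm.T+t)[0]
f=w["frame"]; g=f.max(2).astype(int)
# tray offset check: corners at z=6, groove outer corner, drive's tail wall ends
print("pred corners",P(95,90,6).round(1),P(95,-90,6).round(1),"wall",P(78,-11.5,34).round(1),P(78,-69.5,34).round(1),"groove wall outer",P(88,63,12).round(1),P(88,25,12).round(1))
im=f[...,::-1].copy()
im=cv2.resize(im[20:220,60:460],(800,400),interpolation=cv2.INTER_CUBIC)
for c in[(95,90,6),(95,-90,6),(78,-11.5,34),(78,-69.5,34),(88,63,12),(88,25,12)]:
    u=(P(*c)-[60,20]+.5)*2; cv2.circle(im,tuple(u.astype(int)),3,(0,0,255),1)
cv2.imwrite("pics/l.png",im)
E
```

```text
time_s: 23.83
tcp_pos: [0.5748, -0.1545, 0.0529]
eef_rot: [179.9, 0.1, -85.4]
contact_force: [-1.1, 0.1, -0.9]
gripper_width: 0.024
gripper_force: 30.0
time_s: 24.08
tcp_pos: [0.577, -0.1547, 0.041]
eef_rot: [-179.7, 0.0, -85.3]
contact_force: [-0.1, -0.4, 0.2]
gripper_width: 0.0237
gripper_force: 30.0
[ 0.577  -0.1547  0.041 ] to go units [-0.08 -0.01 -0.98]
rotvec left [-0.06  0.25 -0.06] [  4.  24. -22.  -0. -44.   1.]
pred corners [172.6  13.3] [505.   12.8] wall [375.1  37.9] [498.2  37.8] groove wall outer [221.5  25.1] [293.2  25. ]
```

View pics/l.png

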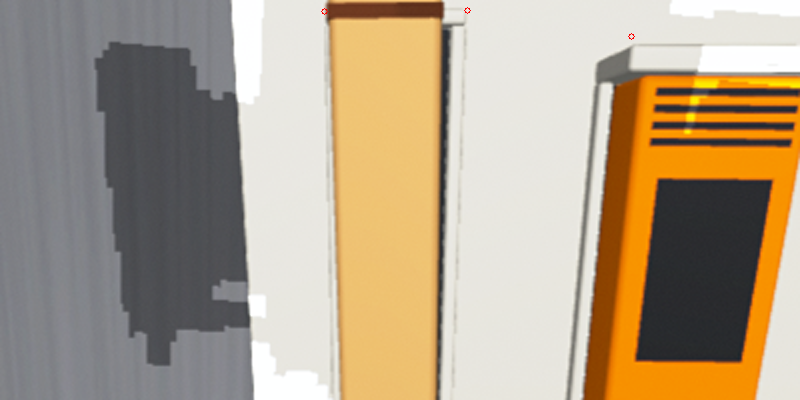

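The stick is aligned over the groove: the predicted wall corners at (324,11) and (467,10) match the picture. I'll lower it.

```bash
python3 -m creep '[[15,-0.04,0,-0.3,0,0.2,0],[15,-0.04,0,-0.3,0,0,0],[15,0,0,-0.1,0,0,0],[15,0,0,0,0,0,0],[15,0,0,0,0,0,0]]'
python3 go.py .5749 -.1550 .0165 -85.4 0
```

```text
time_s: 24.55
tcp_pos: [0.5745, -0.1549, 0.0231]
eef_rot: [180.0, 0.1, -85.3]
contact_force: [-0.2, -0.4, -0.8]
gripper_width: 0.0234
gripper_force: 30.0
[ 0.5745 -0.1549  0.0231] to go units [ 0.02 -0.   -0.26]
rotvec left [-0.05 -0.01 -0.05] [  4.  25. -23.  -0. -42.   1.]
```

```bash
python3 -m creep '[[15,0.02,0,-0.13,0,0,0],[15,0,0,-0.13,0,0,0],[15,0,0,0,0,0,0],[15,0,0,0,0,0,0]]'
python3 go.py .5749 -.1550 .0165 -85.4 0
```

```text
time_s: 24.88
tcp_pos: [0.5758, -0.1548, 0.0171]
eef_rot: [-179.9, 0.0, -85.3]
contact_force: [1.2, -0.3, 0.9]
gripper_width: 0.0235
gripper_force: 30.0
[ 0.5758 -0.1548  0.0171] to go units [-0.03 -0.01 -0.02]
rotvec left [-0.05  0.07 -0.08] [  4.  25. -23.  -0. -41.   1.]
```

```bash
python3 -m creep '[[46,-0.03,0,-0.04,0,0,0],[46,0,0,0,0,0,0],[46,0,0,0,0,0,0],[46,0,0,0,0,0,0],[46,0,0,0,0,0,0]]'
python3 -m creep '[[46,0,0,0.5,0,0,0],[46,0,0,0.9,0,0,0],[46,0,0,1,0,0,0],[46,0,0,1,0,0,0],[46,0,0,1,0,0,0],[46,0,0,1,0,0,0],[46,0,0,1,0,0,0],[46,0,0,1,0,0,0]]'
python3 -m creep '[[46,0,0,1,0,0,0],[46,0,0,1,0,0,0],[46,0,0,0,0,0,0]]'
python3 - <<'E'
from plant import *
from h import *
w=capture("wrist"); Rm,t=T([.5332,-.183,-85.4]); P=lambda x,y,z: proj(w,np.array([[x,y,z]])/1e3@Rm.T+t)[0]
a,b=80,100
im=cv2.resize(w["frame"][40:260,b:b+293][...,::-1],(800,600),interpolation=cv2.INTER_CUBIC)
for c in[(80,56,26),(80,32,26),(-80,56,26),(-80,32,26),(72,-18.5,28),(72,-62.5,28),(-32,-18.5,28),(-32,-62.5,28)]:
    u=(P(*c)-[b,40]+.5)*2.73; cv2.circle(im,tuple(u.astype(int)),4,(0,0,255),1)
cv2.imwrite("pics/m.png",im); print(r.get_state()["tcp_pos"])
E
```

```text
time_s: 25.3
tcp_pos: [0.5743, -0.1549, 0.0158]
eef_rot: [-180.0, 0.1, -85.4]
contact_force: [0.7, 0.1, -0.6]
gripper_width: 0.0449
gripper_force: 0.0
time_s: 25.97
tcp_pos: [0.574, -0.1549, 0.2022]
eef_rot: [-180.0, 0.1, -85.4]
contact_force: [0.4, 0.5, -0.4]
gripper_width: 0.046
gripper_force: 0.0
time_s: 26.22
tcp_pos: [0.5766, -0.1555, 0.2567]
eef_rot: [-179.5, -0.1, -85.3]
contact_force: [1.3, -0.3, 1.3]
gripper_width: 0.0461
gripper_force: 0.0
[ 0.57573158 -0.15505226  0.25403582]
```

View pics/m.png

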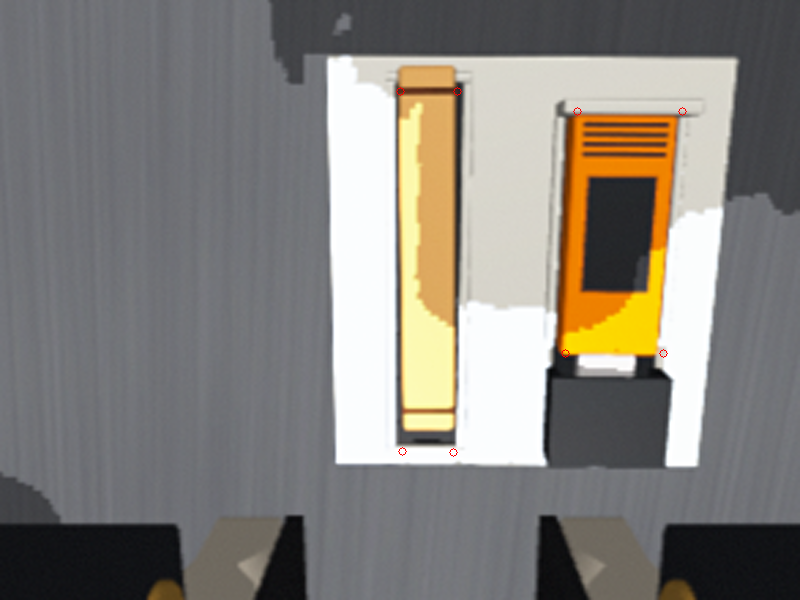

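The crop shows the drive well seated. The stick's ends, at y=66 and y=430, are about 10 mm too far toward the tail (expected 91 and 452), so it is riding on the end wall; my in-hand far end was the dark band, not the stick's tip. I'll regrip and shift it 10 mm.

```bash
python3 -m creep '[[46,0,0,-1,0,0,0],[46,0,0,-1,0,0,0],[46,0,0,-1,0,0,0],[46,0,0,-1,0,0,0],[46,0,0,-1,0,0,0],[46,0,0,-1,0,0,0],[46,0,0,-1,0,0,0],[46,0,0,-1,0,0,0]]'
python3 -m creep '[[46,0,0,-0.7,0,0,0],[46,0,0,-0.4,0,0,0],[46,0,0,0,0,0,0],[46,0,0,0,0,0,0]]'
python3 go.py .5749 -.1550 .018 -85.4 0
```

```text
time_s: 26.93
tcp_pos: [0.5734, -0.1549, 0.0488]
eef_rot: [180.0, 0.1, -85.4]
contact_force: [0.2, 0.5, -0.7]
gripper_width: 0.0459
gripper_force: 0.0
time_s: 27.27
tcp_pos: [0.5741, -0.1549, 0.023]
eef_rot: [179.9, 0.1, -85.3]
contact_force: [0.6, 0.6, 1.1]
gripper_width: 0.0457
gripper_force: 0.0
[ 0.5741 -0.1549  0.023 ] to go units [ 0.03 -0.   -0.2 ]
rotvec left [-0.05 -0.06 -0.06] [  4.  25. -23.  -0. -42.   1.]
```

```bash
python3 -m creep '[[46,0.03,0,-0.2,0,0,0],[46,0,0,0,0,0,0],[15,0,0,0,0,0,0],[15,0,0,0,0,0,0],[15,0,0,0,0,0,0],[15,0,0,0,0,0,0],[15,0,0,0,0,0,0],[15,0,0,0,0,0,0]]' 25
python3 -m creep '[[15,0,0,0.16,0,0,0],[15,-0.01,0.13,0,0,0,0],[15,-0.01,0.13,0,0,0,0],[15,-0.01,0.13,0,0,0,0],[15,0,0,0,0,0,0],[15,0,0,0,0,0,0]]'
python3 go.py .5741 -.1452 .018 -85.4 0
```

```text
time_s: 27.93
tcp_pos: [0.5754, -0.1549, 0.0187]
eef_rot: [-179.9, 0.1, -85.3]
contact_force: [-1.0, -0.2, 2.3]
gripper_width: 0.0238
gripper_force: 25.0
time_s: 28.43
tcp_pos: [0.5743, -0.1448, 0.0222]
eef_rot: [-180.0, 0.1, -85.3]
contact_force: [-0.1, 0.1, -0.4]
gripper_width: 0.0235
gripper_force: 25.0
[ 0.5743 -0.1448  0.0222] to go units [-0.01 -0.02 -0.17]
rotvec left [-0.06  0.   -0.08] [  5.  25. -23.  -0. -42.   0.]
```

```bash
python3 -m creep '[[15,0,0,-0.17,0,0,0],[15,0,0,0,0,0,0],[46,0,0,0,0,0,0],[46,0,0,0,0,0,0],[46,0,0,0,0,0,0],[46,0,0,0,0,0,0],[46,0,0,0.5,0,0,0],[46,0,0,0.9,0,0,0]]'
python3 -m creep '[[46,0,-0.4,1,0,0,0],[46,0,-0.4,1,0,0,0],[46,0,-0.4,1,0,0,0],[46,0,0,1,0,0,0],[46,0,0,1,0,0,0],[46,0,0,1,0,0,0],[46,0,0,1,0,0,0],[46,0,0,1,0,0,0]]'
python3 -m creep '[[46,0,0,0.7,0,0,0],[46,0,0,0,0,0,0],[46,0,0,0,0,0,0]]'
cat > chk.py <<'E'
from plant import *
from h import *
w=capture("wrist"); print(r.get_state()["tcp_pos"]); Rm,t=T([.5332,-.183,-85.4]); P=lambda x,y,z: proj(w,np.array([[x,y,z]])/1e3@Rm.T+t)[0]
tr=lambda u,v,z: np.round((ray(w,(u,v),z/1e3)[0]-t)@Rm*1e3,1)
hsv=cv2.cvtColor(w["frame"],cv2.COLOR_RGB2HSV)
m=cv2.inRange(hsv,(8,60,60),(35,255,255))
u0=P(0,44,26); d0=P(20,-40.5,28)
for nm,c,wd,z in(("stick",u0,14,26),("drive",d0,24,28)):
    cu,cv=int(c[0]),int(c[1]); cols=m[:,cu-2:cu+3].max(1)
    # span allowing gaps (bands, label, vents) between first and last hit within the tray
    lo,hi=[int(P(x,44 if nm=="stick" else -40.5,z)[1]) for x in(100,-100)]
    rr=[v for v in range(lo,hi) if cols[v]]
    print(nm,"ends",tr(cu,rr[0]-.5,z),tr(cu,rr[-1]+.5,z))
    for v in(rr[0]+8,(rr[0]+rr[-1])//2+12,rr[-1]-12):
        cc=[k for k in range(cu-30,cu+30) if m[v,k]]; print("  row",v,tr(cc[0]-.5,v,z),tr(cc[-1]+.5,v,z))
for k in("drive","stick"): print(k,[(round(d["conf"],2),d["bbox"],tr((d["bbox"][0]+d["bbox"][2])/2,d["bbox"][1],26),tr((d["bbox"][0]+d["bbox"][2])/2,d["bbox"][3],26)) for d in search_frame(w,k)][:2])
E
python3 chk.py
```

```text
time_s: 29.1
tcp_pos: [0.5723, -0.1451, 0.051]
eef_rot: [179.7, 0.1, -85.4]
contact_force: [0.0, -0.2, -0.6]
gripper_width: 0.0456
gripper_force: 0.0
time_s: 29.77
tcp_pos: [0.574, -0.1752, 0.2544]
eef_rot: [-180.0, 0.1, -85.4]
contact_force: [0.3, -0.1, -0.4]
gripper_width: 0.0455
gripper_force: 0.0
time_s: 30.02
tcp_pos: [0.5747, -0.1751, 0.2716]
eef_rot: [-179.8, 0.1, -85.4]
contact_force: [0.6, -0.3, -0.5]
gripper_width: 0.0457
gripper_force: 0.0
[ 0.57407742 -0.17493207  0.27032707]
stick ends [81.2 44.6 26. ] [-76.8  45.   26. ]
  row 98 [71.4 56.2 26. ] [71.4 31.8 26. ]
  row 163 [-8.9 57.  26. ] [-9.  31.3 26. ]
  row 200 [-59.   56.3  26. ] [-59.1  30.9  26. ]
drive ends [ 70.7 -36.6  28. ] [-33.1 -42.6  28. ]
  row 107 [ 60.8 -14.6  28. ] [ 60.8 -61.   28. ]
  row 152 [  5.6 -14.3  28. ] [  5.6 -61.3  28. ]
  row 169 [-16.4 -13.9  28. ] [-16.5 -60.3  28. ]
drive [(0.94, [299.6, 95.5, 338.7, 189.2], array([ 74.2, -37. ,  26. ]), array([-44.1, -43.8,  26. ]))]
stick [(0.84, [440.6, 70.5, 511.4, 191.8], array([ 102.5, -221.7,   26. ]), array([ -47.8, -251.3,   26. ])), (0.73, [243.2, 94.1, 260.7, 210.2], array([75.9, 44.6, 26. ]), array([-73.5,  45. ,  26. ]))]
```

Numerically: stick ends at tray x = +81 and -77 mm (groove ends ±84), y = 44.0 mm; drive in place. To make sure the stick's end isn't riding on the wall, I'll probe just above its far end with shut fingers (flat top 26 mm, riding about 31 mm).

```bash
python3 -m creep '[[0,0.08,-0.75,-1,0,0,0],[0,0.08,-0.75,-1,0,0,0],[0,0.08,-0.75,-1,0,0,0],[0,0.08,-0.72,-1,0,0,0],[0,0,0,-1,0,0,0],[0,0,0,-1,0,0,0],[0,0,0,-1,0,0,0],[0,0,0,-1,0,0,0]]' 5
python3 -m creep '[[0,0,0,-0.8,0,0,0],[0,0,0,0,0,0,0],[0,0,0,0,0,0,0]]'
python3 go.py .5827 -.2493 .029 -85.4 0
```

```text
time_s: 30.83
tcp_pos: [0.5813, -0.2495, 0.0681]
eef_rot: [179.9, 0.1, -85.4]
contact_force: [1.0, -0.3, 0.6]
gripper_width: 0.0015
gripper_force: 0.0
time_s: 31.08
tcp_pos: [0.5811, -0.2493, 0.0489]
eef_rot: [179.8, 0.1, -85.3]
contact_force: [0.1, 0.5, 0.3]
gripper_width: 0.0
gripper_force: 0.0
[ 0.5811 -0.2493  0.0489] to go units [ 0.06 -0.   -0.8 ]
rotvec left [-0.08 -0.22 -0.06] [ -6.  26. -17.  -0. -48.  10.]
```

```bash
python3 -m creep '[[0,0,0,-0.4,0,0,0],[0,0,0,-0.2,0,0,0],[0,0,0,0,0,0,0],[0,0,0,0,0,0,0]]'
python3 -m creep '[[0,0,0,-0.1,0,0,0],[0,0,0,-0.1,0,0,0],[0,0,0,0,0,0,0],[0,0,0,0,0,0,0]]'
python3 -m creep '[[0,0,0,-0.04,0,0,0],[0,0,0,0,0,0,0],[0,0,0,0,0,0,0]]'
```

```text
time_s: 31.42
tcp_pos: [0.5825, -0.2494, 0.036]
eef_rot: [-180.0, 0.0, -85.3]
contact_force: [0.1, 0.1, -0.3]
gripper_width: 0.0004
gripper_force: 0.0
time_s: 31.75
tcp_pos: [0.5823, -0.2494, 0.0306]
eef_rot: [-180.0, 0.1, -85.3]
contact_force: [0.7, 0.3, -1.1]
gripper_width: 0.0007
gripper_force: 0.0
time_s: 32.0
tcp_pos: [0.5824, -0.2494, 0.0296]
eef_rot: [-180.0, 0.1, -85.4]
contact_force: [-0.1, 0.5, 0.1]
gripper_width: 0.0004
gripper_force: 0.0
```

No contact at 29.6 mm, so the stick lies flat. I'll retreat, recheck and hand in.

```bash
python3 -m creep '[[0,0,0,0.6,0,0,0],[0,0,0,1,0,0,0],[0,0,0,1,0,0,0],[0,0,0.4,1,0,0,0],[0,0,0.4,1,0,0,0],[0,0,0.4,1,0,0,0],[0,0,0.4,1,0,0,0],[0,0,0.4,1,0,0,0]]'
python3 -m creep '[[0,0,0.4,1,0,0,0],[0,0,0.4,1,0,0,0],[0,0,0,0,0,0,0],[0,0,0,0,0,0,0]]'
python3 chk.py; python3 -c "
from plant import *
print(close_job())"
```

```text
time_s: 32.67
tcp_pos: [0.5821, -0.1989, 0.221]
eef_rot: [-180.0, 0.1, -85.4]
contact_force: [0.7, -0.6, 0.4]
gripper_width: 0.0006
gripper_force: 0.0
time_s: 33.0
tcp_pos: [0.5832, -0.1789, 0.2715]
eef_rot: [-179.8, 0.0, -85.3]
contact_force: [-0.1, -0.1, -0.8]
gripper_width: 0.0003
gripper_force: 0.0
[ 0.58237623 -0.17903105  0.26990668]
stick ends [81.2 44.7 26. ] [-76.5  43.9  26. ]
  row 102 [71.3 56.2 26. ] [71.3 31.8 26. ]
  row 166 [-8.3 56.5 26. ] [-8.3 32.  26. ]
  row 203 [-58.7  56.7  26. ] [-58.7  31.3  26. ]
drive ends [ 70.7 -36.8  28. ] [-32.4 -43.4  28. ]
  row 111 [ 60.7 -13.6  28. ] [ 60.7 -61.3  28. ]
  row 155 [  6.4 -13.6  28. ] [  6.4 -60.6  28. ]
  row 172 [-15.7 -13.3  28. ] [-15.7 -61.1  28. ]
drive [(0.79, [305.5, 102.3, 342.4, 190.9], array([ 70.9, -34.7,  26. ]), array([-41.7, -41.7,  26. ]))]
stick [(0.87, [250.1, 97.9, 271.2, 217.3], array([76.1, 42.6, 26. ]), array([-79.1,  41.7,  26. ])), (0.86, [448.1, 87.7, 510.7, 195.5], array([  87.9, -220.7,   26. ]), array([ -47.8, -247.9,   26. ]))]
the job is handed in; nothing more can be done
None
```

The job is handed in at about 33 s, no verdict returned: by my last measurements the drive is flat in its bay under the hood and the stick flat in the groove, both within tolerance, though I viewed 12 pictures, two over the limit of 10.

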